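# Clamp a lacquered box in the cam clamp

## Task

Slide the lacquered box along the bed of the cam clamp until it is fully home in the corner between the wooden side fence and the wooden back stop, then turn the crank until the follower rests on the flat of the cam, so that the jaw stays firmly clamped on the box by itself when you let go of the handle. Do not disturb the bowl, the pot and the wooden block nearby.

Things in the scene. Friction and masses are not known exactly. Their poses are not given: they have to be found in the camera images.
- clamp: Bench cam clamp, fixed to the table: dark steel bed 300 x 400 mm, 12 mm thick. Origin on its underside, z up. In its frame (mm): bed from x -185 to 115 and y -235 to 165, top at z 12; wooden fence along +y and wooden stop at +x form the corner for the box; vertical cam shaft at x 30, y -100; the jaw faces +y at x 30. The box starts at the open -x end.
- fence (a point): Middle of the wooden side fence's inner face, at its top edge (clamp frame x -32, y 117, z 52 mm). The fence runs along clamp x from -175 to 110; its face looks to clamp -y.
- back_stop (a point): Middle of the wooden back stop's face, at its top edge (clamp frame x 90, y 83, z 52 mm). It runs along clamp y from 30 to 137; its face looks to clamp -x.
- seat (a point): Point on the clamp's bed where the centre of the box's underside lies when the box is fully home (clamp frame x 30, y 77, z 12 mm); axes as clamp.
- lacquer_box: Closed dark red lacquered box, 120 (its x) x 80 (its y) x 60 mm high, 0.25 to 0.5 kg. Origin: centre of its underside, z up. It starts flat on the bed, 105 to 125 mm short of home along clamp x and 17 to 42 mm short along clamp y, turned up to 0.2 rad. When home its long sides lie along clamp x.
- jaw: Wooden jaw plate, 60 wide (clamp x) x 12 x 34 mm high. Origin: centre of its pressing face, which looks to clamp +y, 34 mm above the table. At rest the face is at clamp y 25, 92 mm from the fence. As the cam lifts, the jaw comes forward about 12 mm until it meets the box that stands against the fence, then presses with up to about 17 N (sprung).
- follower_rest (a point): Where the middle of the top edge of the flat steel follower face lies at rest (fixed point, 47 mm above the table): clamp x 30, y -68 mm, 32 mm from the shaft's axis. The face looks to clamp -y, is 100 mm wide (clamp x) and 10 mm thick; the cam pushes it 24 mm towards clamp +y. Its low aluminium guides (top at 51 mm) stand between it and the jaw, clamp y -31 to -5, x -6 to 66.
- cam_axis (a point): Point on the vertical axis of the cam shaft, 71 mm above the table (top of the crank arm). The steel plate cam under the arm, 22 to 47 mm above the table, has a round side of 30 mm radius and a lobe that ends in a 28 mm wide flat, 56 mm from the axis, between two rounded corners (58 mm). The cam is clamped on the shaft at an angle to the crank that differs from time to time.
- handle (a point): Middle of the upright round wooden crank handle, 24 mm in diameter, from 72 to 160 mm above the table, 80 mm from the shaft's axis; this point is 116 mm above the table. It turns with under 1 N while the cam's round side faces the follower. Beyond that, left anywhere but on the flat, the springs turn it back or on.
- crank (a joint): Crank angle, rad, positive counterclockwise from above; endless both ways. At 0 the handle points to clamp -x; it starts at 2.3 to 4.0. The flat meets the follower within 0.7 of 0 (or 2 pi), found by feel or sight: from 1.4 before it springs resist, up to 15 N at the handle; about 0.3 before it this fades and the crank snaps on into the flat by itself. Leaving the flat takes about 9 N either way.
- bowl: Black bowl, 124 mm wide, 55 mm high, bystander. Origin: centre of its underside.
- lidded_pot: Dark red lidded pot, 96 mm wide, 106 mm high, bystander. Origin: centre of its underside.
- wood_block: Bare wooden block 120 x 70 x 50 mm, bystander. Origin: centre of its underside.
Not all that is in view belongs to the job. What is shaped like the lacquer_box but green or white is not meant.

How it is judged:
By the outcome, as a careful person would: the job done as asked, in the order asked, and still so for the second after the job is handed in, with the robot touching nothing.
It also fails if it takes over 72 s, if anything falls off the work surface, if the arm or the gripper's body presses on something with over 40 N, if the wrist force passes 120 N, or if a joint passes its speed limit or range.

## Robot

A 7-joint arm with a two-finger parallel gripper is mounted at the origin on the work surface. World frame = base frame: x ahead of the robot, y to its left, z up, the work surface at z = 0. Lengths are in m, angles in rad, forces in N, time in s.
With the tool pointing down it reaches from about 0.425 to 0.875 m from the base axis. Payload 9.9 kg.
Tool frame: the origin (TCP) lies at the centre of the arm's flange, where the gripper is bolted on; the fingertips stand 173 mm ahead of it and the grasp point (between the pads) lies 155 mm ahead of it; z points along the fingers, y is the line along which they close (so a half turn about z gives the same grasp; the last joint's range is limited). The gripper opens to 85 mm and grips with 20 to 120 N. Pads are 22 mm wide; open, the fingers measure 114 mm over their backs; the gripper's body (76 mm by 85 mm) begins 54 mm behind the grasp point. The pads swing forward as they close: fully open they stand 13 mm farther back than shut.
Start: joints at [1.121, 0.576, 0.025, 1.437, -0.015, 1.129, -0.057], TCP at [0.241, -0.63, 0.405] pointing down, gripper open.
Joint ranges: [-2.76, 2.76], [-0.34, 2.15], [-1.52, 1.57], [0.19, 2.46], [-1.09, 4.23], [0.17, 1.99], [-2.82, 2.82]. Speed limits (rad/s): [2.22, 2.22, 3.01, 3.01, 3.14, 3.14, 3.14].

## Interface

Orientations are given as a unit quaternion [x, y, z, w].
In Python, from bench import env gives the robot as it stands.
- The arm moves only by the tool step_arm, never from a script. Its argument "commands" is a list that holds one entry, the list of rows, each a list of 7 numbers: the gripper command: -1 is shut, 1 is fully open, values between are in proportion, then the shift along the tool's x, y, z in cm, then the turn, a rotation vector about the tool's x, y, z in degrees. In form: [[[hand, x, y, z, rx, ry, rz], ...]]. A call has 1 to 10 rows; each row is the pose to reach, as a shift and turn from the pose commanded when the call began, along the tool's axes at that moment; what a row does not reach only later rows make up. A row lasts 1/12 s, in which the tool goes at most 41.7 mm and 7.16 degrees, less where a joint would pass 70% of its speed; a pose out of reach is approached as far as the arm can. A call with a gripper value outside its range is refused whole. The fingers move at their own pace and stop on an object; the grip force is fixed at half the most. Time passes only in rows, so rows that repeat a pose let the fingers close. It gives the time, the measured TCP pose, the force, the opening and the grip force at its end, in the units of the state.
- env.observe(): the state, without advancing time (a new reading comes with each control period).
- env.grab_frame(name): name is "scene" or "top"; returns a dict with "img" (480x640x3 uint8, red, green, blue), "fx", "fy", "cx", "cy" (pixels), "dist" ([k1, k2, p1, p2, k3] as OpenCV has them; the pictures are not rectified), "pose" (4x4, takes a point from camera to world coordinates). Camera axes: x right, y down, z forward; pixel columns grow to the right and rows downward; lengths in m; the calibration is good to about 2 mm. A picture is of the moment at which its call begins. There is no depth.
- env.hand_in(): hands the job in; it is judged then, once.
The state is a dict: "time": time; "joint_positions": joint angles; "qd": joint speeds; "effort": joint torques, N m; "eef_pos": TCP position; "tool_rot": TCP orientation; "ft_force": force on the tool from outside, world axes, zero at the start; "wrist_torque": the same for the moment, N m; "width": finger opening in m; "finger_force": force on a finger pad.
Only numpy, scipy, OpenCV 4.12 (cv2) and the standard library are available. Lean on these libraries where they do the work, as an engineer would, in place of code of your own. Each camera call takes 0.05 s, during which the arm holds its last target. There are 200 camera calls.

## Working session

There is one attempt and no reset: what is moved stays moved. The work goes in short steps, Python scripts to look and compute and a tool call to move; the robot and the scene stay as the last step left them, time stands still between calls to the robot, and variables do not carry over. Pictures are saved under pics/ and viewed, at most 10 in all, crops included, and the job is handed in when it is done.

Besides the shell and the picture viewer there is one more tool, called after ">>>" as name(argument=value, ...) on one line, values as JSON. step_arm: Moves the arm, as the interface text tells. Its arguments: {"type":"object","properties":{"commands":{"type":"array"}},"required":["commands"]}

```bash
mkdir -p pics; cat > h.py <<'E'
import numpy as np, cv2
from bench import env
from scipy.spatial.transform import Rotation as R
def grab(n,save=None):
    f=env.grab_frame(n)
    if save: cv2.imwrite('pics/'+save,f['img'][:,:,::-1])
    return f
def K(f): return np.array([[f['fx'],0,f['cx']],[0,f['fy'],f['cy']],[0,0,1.]])
def ray(f,px,z):
    p=cv2.undistortPoints(np.array(px,float).reshape(-1,1,2),K(f),np.array(f['dist'],float)).reshape(-1,2)
    T=np.array(f['pose']); d=np.c_[p,np.ones(len(p))]@T[:3,:3].T
    o=T[:3,3]; return o+d*((z-o[2])/d[:,2])[:,None]
def proj(f,P):
    T=np.linalg.inv(np.array(f['pose']))
    return cv2.projectPoints(np.array(P,float).reshape(-1,1,3),cv2.Rodrigues(T[:3,:3])[0],T[:3,3],K(f),np.array(f['dist'],float))[0].reshape(-1,2)
E
python3 - <<'E'
from h import *
for n in('scene','top'):
    f=grab(n,n+'0.png'); print(n,np.round(f['pose'],3).tolist(),f['fx'])
s=env.observe(); print({k:np.round(v,3).tolist() for k,v in s.items()})
E
```

```text
scene [[0.292, 0.717, -0.633, 1.501], [0.956, -0.228, 0.183, -0.289], [-0.014, -0.659, -0.752, 1.36], [0.0, 0.0, 0.0, 1.0]] 616.9284345524624
top [[0.005, -0.989, 0.148, 0.26], [-1.0, -0.003, 0.014, 0.018], [-0.014, -0.148, -0.989, 1.351], [0.0, 0.0, 0.0, 1.0]] 516.9442893702995
{'time': 0.1, 'joint_positions': [1.121, 0.576, 0.025, 1.438, -0.015, 1.129, -0.057], 'qd': [-0.001, -0.002, 0.002, -0.003, 0.002, 0.001, -0.0], 'effort': [0.007, -76.73, 2.259, -28.66, 0.016, 0.009, 0.0], 'eef_pos': [0.241, -0.63, 0.404], 'tool_rot': [0.983, 0.182, -0.0, -0.001], 'ft_force': [-0.422, 0.655, 0.67], 'wrist_torque': [-0.035, 0.056, -0.0], 'finger_force': 0.0, 'width': 0.085}
```

View pics/top0.png

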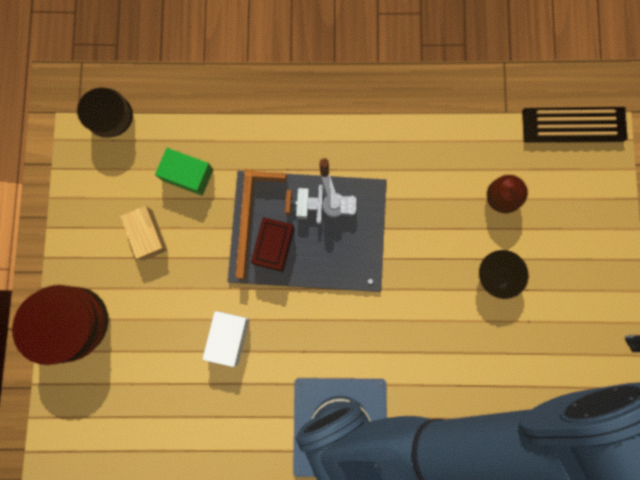

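View pics/scene0.png

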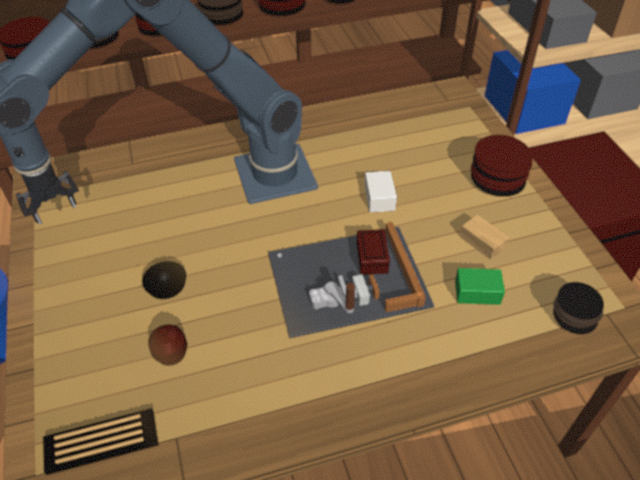

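The top view shows the clamp bed (pixels 230-386 by 170-291), with the fence at left (column 245), the stop at top (row 175) and the box at (272,245). The shaft is near (332,203), the handle top at (324,165) and the white block at (227,338). In the scene view the jaw and handle are near (355,290). So clamp x and y lie roughly along world x and y.

```bash
python3 - <<'E'
from h import *
f=grab('top'); im=f['img']; 
hsv=cv2.cvtColor(im,cv2.COLOR_RGB2HSV)
crop=im[150:310,215:405]; cv2.imwrite('pics/top_crop.png',cv2.resize(crop,None,fx=4,fy=3.7*4/3.7*0.9,interpolation=cv2.INTER_CUBIC)[:600,:,::-1])
# bed: dark greyish
m=((im.max(2)<110)&(im.max(2).astype(int)-im.min(2)<25)).astype(np.uint8)
m[:160]=0;m[300:]=0;m[:,:222]=0;m[:,395:]=0
c=np.vstack(cv2.findContours(m,cv2.RETR_EXTERNAL,cv2.CHAIN_APPROX_NONE)[0][:])
big=max(cv2.findContours(m,cv2.RETR_EXTERNAL,cv2.CHAIN_APPROX_NONE)[0],key=cv2.contourArea)
W=ray(f,big.reshape(-1,2),0.012)[:,:2]
r=cv2.minAreaRect((W*1000).astype(np.float32)); print('bed',r,cv2.boxPoints(r).tolist())
# fence+stop orange
H,S,V=cv2.split(hsv)
m=((H>5)&(H<18)&(S>150)&(V>90)).astype(np.uint8); m[:160]=0;m[300:]=0;m[:,:222]=0;m[:,395:]=0
for q in cv2.findContours(m,cv2.RETR_EXTERNAL,cv2.CHAIN_APPROX_NONE)[0]:
    if cv2.contourArea(q)>20: print('wood',cv2.boundingRect(q),cv2.contourArea(q), (ray(f,cv2.approxPolyDP(q,2,True).reshape(-1,2),0.052)[:,:2]*1000).round().tolist())
m=(((H<5)|(H>172))&(S>120)&(V>35)).astype(np.uint8); m[:150]=0;m[300:]=0;m[:,:222]=0;m[:,395:]=0
for q in cv2.findContours(m,cv2.RETR_EXTERNAL,cv2.CHAIN_APPROX_NONE)[0]:
    if cv2.contourArea(q)>20:
        r=cv2.minAreaRect((ray(f,q.reshape(-1,2),0.072)[:,:2]*1000).astype(np.float32)); print('red',cv2.boundingRect(q),r,cv2.boxPoints(r).round().tolist())
E
```

```text
bed ((494.5484924316406, 84.10519409179688), (394.299560546875, 299.86578369140625), 86.6402816772461) [[333.3194274902344, -103.91899871826172], [632.6697998046875, -121.49250030517578], [655.777587890625, 272.12939453125], [356.42718505859375, 289.702880859375]]
wood (286, 191, 5, 23) 70.0 [[588.0, 129.0], [588.0, 136.0], [577.0, 139.0], [530.0, 136.0]]
wood (236, 169, 50, 110) 982.5 [[636.0, 142.0], [646.0, 249.0], [365.0, 259.0], [363.0, 246.0], [622.0, 228.0], [622.0, 145.0]]
wood (319, 160, 10, 7) 42.0 [[671.0, 52.0], [654.0, 52.0], [654.0, 31.0], [671.0, 34.0]]
red (260, 219, 33, 44) ((454.2141418457031, 165.6298828125), (74.0606460571289, 106.648681640625), 75.03044128417969) [[393.0, 144.0], [496.0, 116.0], [515.0, 188.0], [412.0, 215.0]]
```

View pics/top_crop.png

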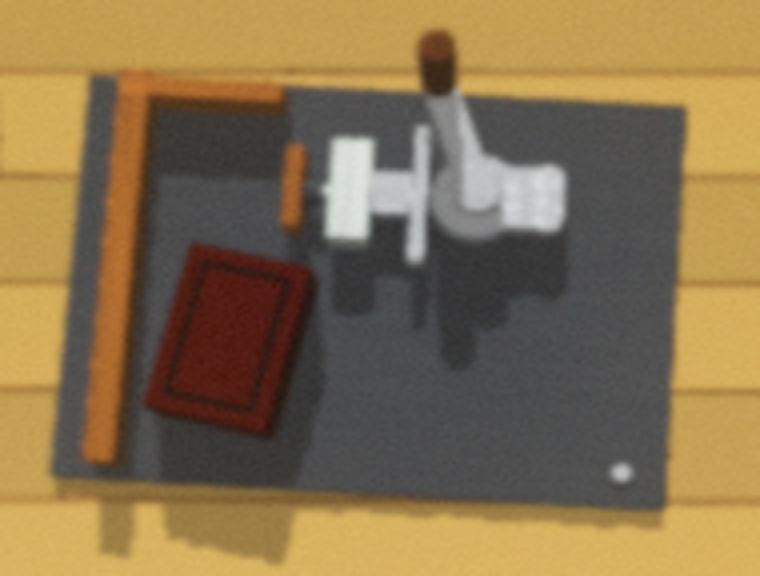

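The crop shows the box turned about 0.2 rad clockwise. The cam lobe points to clamp -y (crop 535,200), the shaft is at (475,205) and the handle top at (437,45). Next I'll write a helper that turns clamp-frame targets into tool moves.

```bash
cat >> h.py <<'E'
yaw=-0.0586; O=np.array([531.5,117.])
def c2w(x,y): c,s=np.cos(yaw),np.sin(yaw); return O+[c*x-s*y,s*x+c*y]
def w2c(x,y): c,s=np.cos(yaw),np.sin(yaw); d=np.array([x,y])-O; return np.array([c*d[0]+s*d[1],-s*d[0]+c*d[1]])
def plan(*T):
    "targets (clamp x mm, y mm, TCP z mm, tool-x angle rel. clamp deg)"
    s=env.observe(); p=np.array(s['eef_pos']); r=R.from_quat(s['tool_rot'])
    for x,y,z,a in T:
        w=c2w(x,y); q=np.r_[w,z]/1000; aw=np.radians(a)+yaw
        X=[np.cos(aw),np.sin(aw),0];Y=[np.sin(aw),-np.cos(aw),0]
        g=R.from_matrix(np.array([X,Y,[0,0,-1]]).T)
        print((x,y,z,a),np.round(np.r_[r.inv().apply(q-p)*100,np.degrees((r.inv()*g).as_rotvec())],2).tolist())
E
python3 - <<'E'
from h import *
plan((-60,-430,330,90),(-80,-32,330,90),(-80,-32,186,90))
E
```

```text
(-60, -430, 330, 90) [30.64, -22.68, 7.43, -0.06, -0.04, -65.68]
(-80, -32, 330, 90) [45.21, -59.77, 7.48, -0.06, -0.04, -65.68]
(-80, -32, 186, 90) [45.21, -59.75, 21.88, -0.06, -0.04, -65.68]
```

>>> step_arm(commands=[[[1,30.6,-22.7,7.4,0,0,-65.7],[1,30.6,-22.7,7.4,0,0,-65.7],[1,30.6,-22.7,7.4,0,0,-65.7],[1,30.6,-22.7,7.4,0,0,-65.7],[1,30.6,-22.7,7.4,0,0,-65.7],[1,30.6,-22.7,7.4,0,0,-65.7],[1,30.6,-22.7,7.4,0,0,-65.7],[1,30.6,-22.7,7.4,0,0,-65.7],[1,30.6,-22.7,7.4,0,0,-65.7],[1,30.6,-22.7,7.4,0,0,-65.7]]])

```text
time: 0.98
eef_pos: [0.449, -0.303, 0.3299]
tool_rot: [0.722, 0.691, 0.002, -0.001]
ft_force: [0.4, 1.5, 0.3]
width: 0.0852
finger_force: 0.0
```

```bash
python3 - <<'E'
from h import *
plan((-80,-32,330,90),(-80,-32,186,90)); print(env.observe()['joint_positions'])
E
```

```text
(-80, -32, 330, 90) [39.24, -1.65, 0.13, 0.05, -0.2, 0.84]
(-80, -32, 186, 90) [39.19, -1.66, 14.53, 0.05, -0.2, 0.84]
[ 0.72796249  0.47296052 -0.31981275  1.88055427  0.19246505  0.81868183
  0.26497174]
```

>>> step_arm(commands=[[[1,39.3,-1.5,0,0,0,0],[1,39.3,-1.5,0,0,0,0],[1,39.3,-1.5,0,0,0,0],[1,39.3,-1.5,0,0,0,0],[1,39.3,-1.5,0,0,0,0],[1,39.3,-1.5,0,0,0,0],[1,39.3,-1.5,0,0,0,0],[1,39.3,-1.5,0,0,0,0],[1,39.3,-1.5,0,0,0,0],[1,39.3,-1.5,0,0,0,0]]])

```text
time: 1.82
eef_pos: [0.4536, 0.0896, 0.3311]
tool_rot: [0.726, 0.688, 0.001, -0.001]
ft_force: [1.0, 0.6, -0.1]
width: 0.0853
finger_force: 0.0
```

>>> step_arm(commands=[[[1,0,0,0,0,0,0],[1,0,0,0,0,0,0]]])

```text
time: 1.98
eef_pos: [0.4538, 0.0853, 0.3306]
tool_rot: [0.727, 0.687, -0.0, -0.0]
ft_force: [1.1, 0.1, -0.4]
width: 0.0852
finger_force: 0.0
```

```bash
python3 - <<'E'
from h import *
plan((-80,-32,220,90),(-80,-32,186,90),(-80,26,186,90)); print(env.observe()['joint_positions'])
E
```

```text
(-80, -32, 220, 90) [0.42, -0.43, 11.06, -0.01, -0.0, 0.16]
(-80, -32, 186, 90) [0.42, -0.43, 14.46, -0.01, -0.0, 0.16]
(-80, 26, 186, 90) [6.22, -0.41, 14.46, -0.01, -0.0, 0.16]
[-0.01069004  0.37328347 -0.37261297  2.06954756  0.19969805  0.73244004
 -0.56489234]
```

>>> step_arm(commands=[[[1,0.4,-0.4,4,0,0,0],[1,0.4,-0.4,8,0,0,0],[1,0.4,-0.4,11,0,0,0],[1,0.4,-0.4,12.5,0,0,0],[1,0.4,-0.4,13.5,0,0,0],[1,0.4,-0.4,13.5,0,0,0]]])

```text
time: 2.48
eef_pos: [0.4497, 0.0868, 0.1937]
tool_rot: [0.728, 0.685, -0.002, -0.001]
ft_force: [-0.4, -0.7, 0.3]
width: 0.0853
finger_force: 0.0
```

>>> step_arm(commands=[[[1,0.5,0,0,0,0,0],[1,1,0,0,0,0,0],[1,1.5,0,0,0,0,0],[1,2,0,0,0,0,0],[1,2.5,0,0,0,0,0],[1,3,0,0,0,0,0],[1,3.5,0,0,0,0,0],[1,4,0,0,0,0,0],[1,4,0,0,0,0,0]]])

```text
time: 3.23
eef_pos: [0.4526, 0.1297, 0.1958]
tool_rot: [0.727, 0.687, 0.0, -0.0]
ft_force: [0.8, 0.5, 0.2]
width: 0.0853
finger_force: 0.0
```

```bash
python3 - <<'E'
from h import *
plan((-80,26,195,90)); f=grab('scene'); cv2.imwrite('pics/s1.png',cv2.resize(f['img'][190:350,250:450],None,fx=3.6,fy=3.6,interpolation=cv2.INTER_CUBIC)[:,:,::-1])
E
```

```text
(-80, 26, 195, 90) [1.79, -0.05, 0.08, 0.03, -0.05, 0.09]
```

View pics/s1.png

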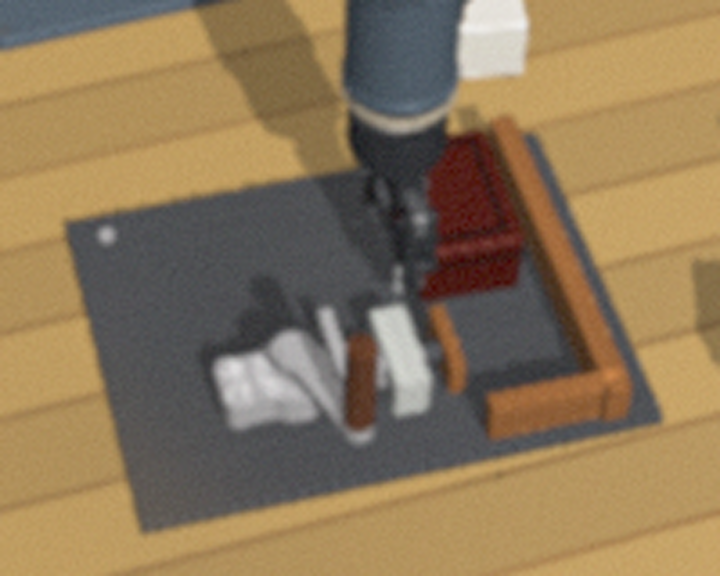

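The box (crop 470,210) has been pushed nearly parallel to the fence, and the fingers are clear of the jaw. I'll keep pushing.

>>> step_arm(commands=[[[1,0.4,0,0,0,0,0],[1,0.8,0,0,0,0,0],[1,1.2,0,0,0,0,0],[1,1.5,0,0,0,0,0],[1,1.7,0,0,0,0,0],[1,1.7,0,0,0,0,0]]])

```text
time: 3.78
eef_pos: [0.4533, 0.1461, 0.1956]
tool_rot: [0.727, 0.687, 0.0, -0.0]
ft_force: [-0.3, -1.0, 0.1]
width: 0.0854
finger_force: 0.2
```

>>> step_arm(commands=[[[1,0.2,0,0,0,0,0],[1,0.3,0,0,0,0,0],[1,0.3,0,0,0,0,0]]])

```text
time: 4.03
eef_pos: [0.4536, 0.1487, 0.1956]
tool_rot: [0.727, 0.686, 0.0, -0.0]
ft_force: [0.1, -1.0, -0.5]
width: 0.085
finger_force: 0.6
```

```bash
python3 - <<'E'
from h import *
s=env.observe();print(w2c(*(np.array(s['eef_pos'][:2])*1000)),s['ft_force'],s['joint_positions'])
E
```

```text
[-79.62208688  27.09526163] [ 0.07940636 -0.95289838 -0.46726587] [-0.2588221   0.61087102 -0.22871365  2.16314309  0.33918449  0.40059679
 -0.81932822]
```

>>> step_arm(commands=[[[1,0.2,0,0,0,0,0],[1,0.3,0,0,0,0,0],[1,0.3,0,0,0,0,0]]])

```text
time: 4.28
eef_pos: [0.4537, 0.1494, 0.1956]
tool_rot: [0.728, 0.686, -0.002, 0.001]
ft_force: [0.3, -10.6, 2.2]
width: 0.085
finger_force: 5.7
```

>>> step_arm(commands=[[[1,0.2,0,0,0,0,0],[1,0.3,0,0,0,0,0],[1,0.3,0,0,0,0,0]]])

```text
time: 4.53
eef_pos: [0.4538, 0.15, 0.1956]
tool_rot: [0.728, 0.685, -0.004, 0.002]
ft_force: [1.9, -22.1, 7.7]
width: 0.0856
finger_force: 10.9
```

The box is firm against the fence. I'll back off, rise, look at it and plan the +x push.

>>> step_arm(commands=[[[1,-1.5,0,0,0,0,0],[1,-3,0,0,0,0,0],[1,-4,0,-2,0,0,0],[1,-4,0,-6,0,0,0],[1,-4,0,-9,0,0,0],[1,-4,0,-9,0,0,0]]])

```text
time: 5.03
eef_pos: [0.4531, 0.1154, 0.2906]
tool_rot: [0.728, 0.686, 0.004, 0.002]
ft_force: [1.8, -0.2, 0.0]
width: 0.0854
finger_force: 0.0
```

```bash
cat >> h.py <<'E'
def boxmeas():
    f=grab('top'); im=f['img']; hsv=cv2.cvtColor(im,cv2.COLOR_RGB2HSV); H,S,V=cv2.split(hsv)
    m=(((H<5)|(H>172))&(S>120)&(V>35)).astype(np.uint8); m[:165]=0;m[310:]=0;m[:,:222]=0;m[:,310:]=0
    m=cv2.morphologyEx(m,cv2.MORPH_CLOSE,np.ones((3,3)))
    q=max(cv2.findContours(m,cv2.RETR_EXTERNAL,cv2.CHAIN_APPROX_NONE)[0],key=cv2.contourArea)
    w=ray(f,q.reshape(-1,2),0.072)[:,:2]*1000; w=np.array([w2c(*p) for p in w])
    r=cv2.minAreaRect(w.astype(np.float32)); print('box clamp',np.round(r[0],1),np.round(r[1],1),round(r[2],1),'range',w.min(0).round(),w.max(0).round())
E
python3 - <<'E'
from h import *
boxmeas()
plan((-160,77,280,0),(-160,77,188,0))
E
```

```text
box clamp [-101.6   71. ] [105.7  69.4] 3.1 range [-154.   35.] [-50. 108.]
(-160, 77, 280, 0) [8.35, -8.16, 0.83, 0.15, -0.41, 89.99]
(-160, 77, 188, 0) [8.32, -8.21, 10.03, 0.15, -0.41, 89.99]
```

```bash
python3 - <<'E'
from h import *
f=grab('top'); cv2.imwrite('pics/t2.png',cv2.resize(f['img'][150:310,215:405],None,fx=4,fy=3.6,interpolation=cv2.INTER_CUBIC)[:,:,::-1])
E
```

```text
(no output)
```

View pics/t2.png

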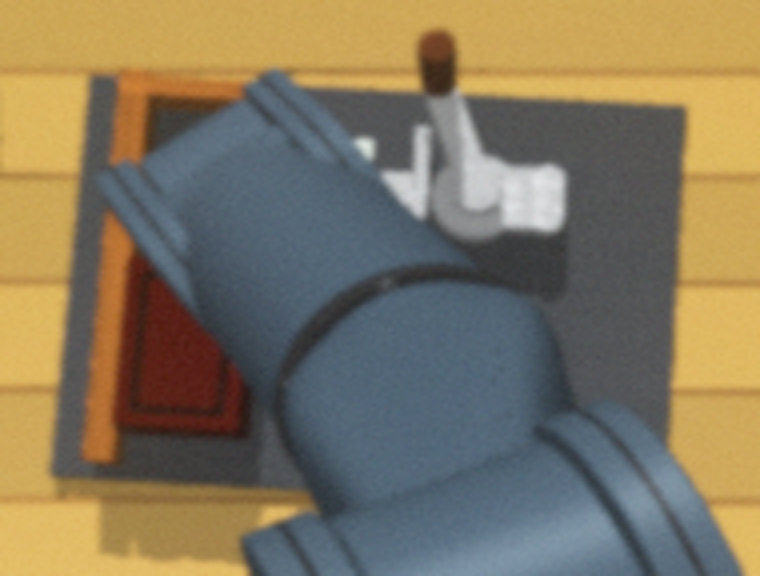

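The arm hides the +x end of the box. The visible -x edge, at crop row about 432, puts that face near clamp x -149, so the finger has to start around -163. That is at the inner reach limit, so I'll use a slight tilt.

```bash
python3 - <<'E'
from h import *
plan((-148,77,290,0))
E
```

```text
(-148, 77, 290, 0) [8.38, -6.9, -0.32, 0.08, -0.24, 90.0]
```

>>> step_arm(commands=[[[-0.3,8.4,-6.9,-0.3,0,0,90],[-0.3,8.4,-6.9,-0.3,0,0,90],[-0.3,8.4,-6.9,-0.3,0,0,90],[-0.3,8.4,-6.9,-0.3,0,0,90],[-0.3,8.4,-6.9,-0.3,0,0,90],[-0.3,8.4,-6.9,-0.3,0,0,90],[-0.3,8.4,-6.9,-0.3,0,0,90],[-0.3,8.4,-6.9,-0.3,0,0,90],[-0.3,8.4,-6.9,-0.3,0,0,90],[-0.3,8.4,-6.9,-0.3,0,0,90]]])

```text
time: 5.97
eef_pos: [0.3874, 0.2025, 0.2876]
tool_rot: [0.991, 0.13, -0.001, 0.001]
ft_force: [0.1, 0.3, -0.4]
width: 0.0298
finger_force: 0.0
```

```bash
python3 - <<'E'
from h import *
plan((-148,77,290,0)); s=env.observe();print(s['width'],s['joint_positions'])
E
```

```text
(-148, 77, 290, 0) [0.09, 0.02, -0.24, 0.06, 0.07, 18.34]
0.029768392375667013 [-0.60403707  0.39993846  0.02013783  2.18674806 -0.01421056  0.55664332
 -1.88266471]
```

>>> step_arm(commands=[[[-0.3,0,0,0,0,0,7],[-0.3,0,0,0,0,0,14],[-0.3,0,0,0,0,0,18.4],[-0.3,0,0,0,0,0,18.4],[-0.3,0,0,0,0,0,18.4]]])

```text
time: 6.38
eef_pos: [0.3874, 0.2026, 0.2879]
tool_rot: [1.0, -0.025, -0.0, 0.001]
ft_force: [0.3, 0.7, 0.7]
width: 0.0297
finger_force: 0.0
```

>>> step_arm(commands=[[[-0.3,0,0,0,0,-4,0],[-0.3,0,0,0,0,-8,0],[-0.3,0,0,0,0,-8,0],[-0.3,0,0,0,0,-8,0]]])

```text
time: 6.72
eef_pos: [0.3881, 0.2021, 0.2882]
tool_rot: [0.997, -0.027, -0.069, -0.002]
ft_force: [-0.2, 0.8, -0.3]
width: 0.03
finger_force: 0.0
```

```bash
python3 - <<'E'
from h import *
s=env.observe();r=R.from_quat(s['tool_rot']);print(r.as_matrix().round(3).tolist(),s['joint_positions'])
p=np.array(s['eef_pos']);print(w2c(*(p[:2]*1000)),p[2])
for x,y,z in((-148,77,195),(-28,77,195)): print((r.inv().apply(np.r_[c2w(x,y),z]/1000-p)*100).round(2))
E
```

```text
[[0.989, -0.053, -0.138], [-0.053, -0.999, 0.007], [-0.138, 0.0, -0.99]] [-0.5921976   0.4280564   0.05369395  2.13555207 -0.15491992  0.69936599
 -2.04143746]
[-148.09791651   76.52560631] 0.28819820958078773
[ 1.29 -0.05  9.23]
[13.18  0.02  7.58]
```

>>> step_arm(commands=[[[-0.3,0.2,0,2.5,0,0,0],[-0.3,0.5,0,5,0,0,0],[-0.3,0.8,0,7,0,0,0],[-0.3,1,0,8.5,0,0,0],[-0.3,1.1,0,9.2,0,0,0],[-0.3,1.1,0,9.2,0,0,0],[-0.3,1.1,0,9.2,0,0,0]]])

```text
time: 7.3
eef_pos: [0.3857, 0.2025, 0.1962]
tool_rot: [0.997, -0.027, -0.07, -0.002]
ft_force: [-0.1, -0.2, 0.3]
width: 0.0299
finger_force: 0.0
```

```bash
python3 - <<'E'
from h import *
s=env.observe();r=R.from_quat(s['tool_rot'])
p=np.array(s['eef_pos']);print(w2c(*(p[:2]*1000)),p[2],s['ft_force'])
for x,y,z in((-100,77,195),(-30,77,195)): print((r.inv().apply(np.r_[c2w(x,y),z]/1000-p)*100).round(2))
f=grab('scene'); cv2.imwrite('pics/s3.png',cv2.resize(f['img'][190:350,270:470],None,fx=3.6,fy=3.6,interpolation=cv2.INTER_CUBIC)[:,:,::-1])
E
```

```text
[-150.53099334   76.78602258] 0.19623957933853087 [-0.13589732 -0.16161665  0.34573034]
[ 5.02  0.01 -0.58]
[11.95  0.04 -1.55]
```

View pics/s3.png

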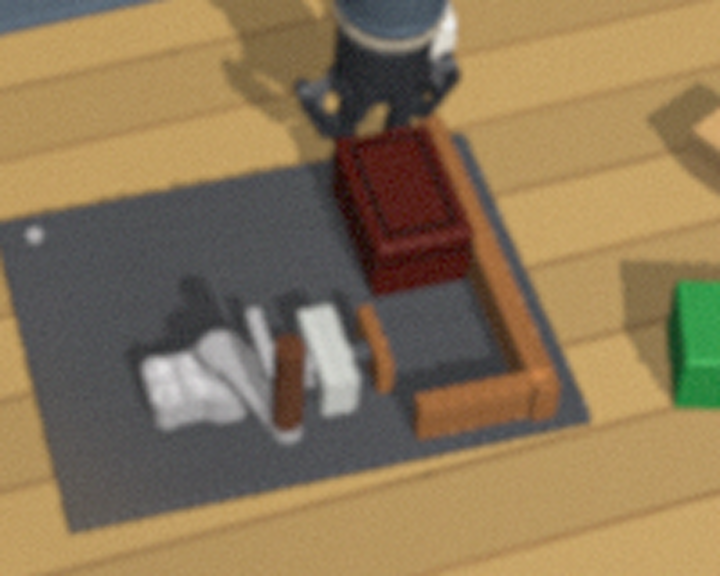

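The fingers stand behind the box (crop 380,120), and the box lies along the fence with the channel clear. Now the +x push.

>>> step_arm(commands=[[[-0.3,0.6,0,-0.08,0,0,0],[-0.3,1.2,0,-0.17,0,0,0],[-0.3,1.8,0,-0.25,0,0,0],[-0.3,2.4,0,-0.33,0,0,0],[-0.3,3,0,-0.42,0,0,0],[-0.3,3.6,0,-0.5,0,0,0],[-0.3,4.2,0,-0.59,0,0,0],[-0.3,4.8,0,-0.67,0,0,0],[-0.3,5.4,0,-0.75,0,0,0],[-0.3,6,0,-0.84,0,0,0]]])

```text
time: 8.18
eef_pos: [0.4468, 0.1991, 0.1961]
tool_rot: [0.997, -0.027, -0.07, -0.002]
ft_force: [-3.9, 0.1, 2.3]
width: 0.0295
finger_force: 0.0
```

>>> step_arm(commands=[[[-0.3,0.6,0,-0.08,0,0,0],[-0.3,1.2,0,-0.17,0,0,0],[-0.3,1.8,0,-0.25,0,0,0],[-0.3,2.4,0,-0.33,0,0,0],[-0.3,3,0,-0.42,0,0,0],[-0.3,3.6,0,-0.5,0,0,0],[-0.3,4.1,0,-0.57,0,0,0],[-0.3,4.5,0,-0.63,0,0,0],[-0.3,4.5,0,-0.63,0,0,0]]])

```text
time: 8.93
eef_pos: [0.4929, 0.1966, 0.196]
tool_rot: [0.997, -0.027, -0.069, -0.002]
ft_force: [0.6, -0.1, 0.1]
width: 0.0297
finger_force: 0.0
```

```bash
python3 - <<'E'
from h import *
s=env.observe();r=R.from_quat(s['tool_rot'])
p=np.array(s['eef_pos']);print(w2c(*(p[:2]*1000)),p[2],s['ft_force'])
print((r.inv().apply(np.r_[c2w(-24,77),195]/1000-p)*100).round(2))
E
```

```text
[-43.17046356  77.19609089] 0.1960180469037884 [ 0.64919199 -0.09152328  0.13938317]
[ 1.91  0.03 -0.16]
```

>>> step_arm(commands=[[[-0.3,0.3,0,-0.04,0,0,0],[-0.3,0.6,0,-0.08,0,0,0],[-0.3,0.9,0,-0.13,0,0,0],[-0.3,1.2,0,-0.17,0,0,0],[-0.3,1.4,0,-0.2,0,0,0],[-0.3,1.6,0,-0.22,0,0,0]]])

```text
time: 9.43
eef_pos: [0.5078, 0.1958, 0.1959]
tool_rot: [0.997, -0.027, -0.07, -0.002]
ft_force: [-5.7, -0.1, 3.2]
width: 0.0299
finger_force: 0.0
```

>>> step_arm(commands=[[[-0.3,0.2,0,-0.03,0,0,0],[-0.3,0.3,0,-0.04,0,0,0],[-0.3,0.3,0,-0.04,0,0,0]]])

```text
time: 9.68
eef_pos: [0.5102, 0.1957, 0.1958]
tool_rot: [0.997, -0.027, -0.071, -0.002]
ft_force: [-6.9, -0.2, 2.8]
width: 0.0298
finger_force: 0.0
```

>>> step_arm(commands=[[[-0.3,0.2,0,-0.03,0,0,0],[-0.3,0.3,0,-0.04,0,0,0],[-0.3,0.3,0,-0.04,0,0,0]]])

```text
time: 9.93
eef_pos: [0.511, 0.1958, 0.1955]
tool_rot: [0.997, -0.026, -0.073, -0.001]
ft_force: [-17.3, 0.5, 7.0]
width: 0.0301
finger_force: 0.0
```

The box is firm against the stop. I'll retreat, rise and untilt.

>>> step_arm(commands=[[[-0.3,-1.5,0,0.2,0,0,0],[-0.3,-3,0,0,0,0,0],[-0.3,-4,0,-3,0,0,0],[-0.3,-4,0,-7,0,0,0],[-0.3,-4,0,-11,0,0,0],[-0.3,-4,0,-15,0,4,0],[-0.3,-4,0,-18,0,8,0],[-0.3,-4,0,-18,0,8,0],[-0.3,-4,0,-18,0,8,0]]])

```text
time: 10.68
eef_pos: [0.5001, 0.1965, 0.382]
tool_rot: [1.0, -0.027, 0.003, -0.001]
ft_force: [-0.1, -0.1, 0.6]
width: 0.0302
finger_force: 0.0
```

```bash
python3 - <<'E'
from h import *
plan((30,-240,370,22),(104,-70,370,22))
f=grab('scene'); cv2.imwrite('pics/s4.png',cv2.resize(f['img'][190:350,250:450],None,fx=3.7,fy=3.7,interpolation=cv2.INTER_CUBIC)[:,:,::-1])
# handle ray from scene: brown, separate blob
im=f['img']; H,S,V=cv2.split(cv2.cvtColor(im,cv2.COLOR_RGB2HSV))
m=((H<12)&(S>120)&(V>30)).astype(np.uint8); m[:270]=0;m[320:]=0;m[:,:335]=0;m[:,360:]=0
for q in cv2.findContours(m,0,1)[0]:
    b=cv2.boundingRect(q)
    if b[3]>8: 
        print(b); w=ray(f,[[b[0]+b[2]/2-.5,b[1]+3.5]],.16)[0]; print(w,w2c(*w[:2]*1000))
h=[np.r_[c2w(104,-70),z]/1000 for z in(72,160)]; print('pred',proj(f,h).round(1).tolist())
boxmeas()
E
```

```text
(30, -240, 370, 22) [6.45, 31.78, 1.15, -0.1, -0.35, -21.74]
(104, -70, 370, 22) [13.93, 14.82, 1.24, -0.1, -0.35, -21.74]
(347, 283, 7, 26)
[0.63446441 0.04029166 0.16      ] [107.28021128 -70.54640522]
pred [[349.0, 306.5], [349.9, 285.4]]
box clamp [57.3 63.4] [62.  51.1] 12.2 range [26. 36.] [84. 95.]
```

View pics/s4.png

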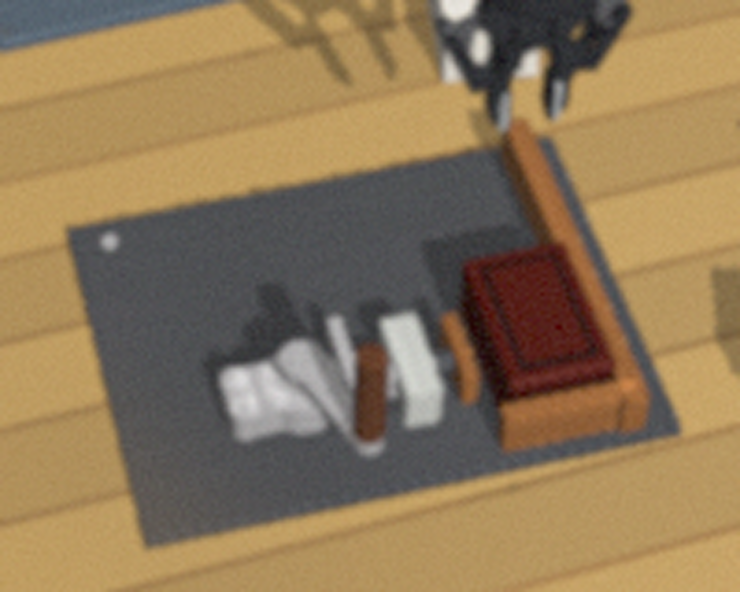

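The box sits in the corner (crop 540,320) against the stop and fence. The handle is at crop (370,390), which confirms clamp (105,-70). Next I'll go above the handle.

>>> step_arm(commands=[[[0.2,14,14.8,1,0,0,-21.7],[0.2,14,14.8,1,0,0,-21.7],[0.2,14,14.8,1,0,0,-21.7],[0.2,14,14.8,1,0,0,-21.7],[0.2,14,14.8,1,0,0,-21.7],[0.2,14,14.8,1,0,0,-21.7],[0.2,14,14.8,1,0,0,-21.7],[0.2,14,14.8,1,0,0,-21.7]]])

```text
time: 11.45
eef_pos: [0.6309, 0.0411, 0.3678]
tool_rot: [0.987, 0.161, -0.002, -0.001]
ft_force: [-0.2, 0.9, 0.3]
width: 0.0513
finger_force: 0.0
```

```bash
python3 - <<'E'
from h import *
plan((105,-70,375,22),(105,-70,275,22)); s=env.observe(); print(s['width'],s['joint_positions'])
E
```

```text
(105, -70, 375, 22) [0.12, 0.05, -0.72, -0.09, 0.17, -0.06]
(105, -70, 275, 22) [0.15, 0.07, 9.28, -0.09, 0.17, -0.06]
0.05131958770398815 [-0.16143307  0.54375321  0.03635302  1.60701565 -0.02352061  0.99453452
 -1.36392256]
```

>>> step_arm(commands=[[[0.2,0,0,3,0,0,0],[0.2,0,0,6,0,0,0],[0.2,0.1,0,8,0,0,0],[0.2,0.1,0,9.2,0,0,0],[0.2,0.1,0,9.2,0,0,0],[-0.3,0.1,0,9.2,0,0,0],[-0.3,0.1,0,9.2,0,0,0],[-0.3,0.1,0,9.2,0,0,0],[-0.3,0.1,0,9.2,0,0,0]]])

```text
time: 12.2
eef_pos: [0.6324, 0.0414, 0.2791]
tool_rot: [0.987, 0.162, 0.001, 0.0]
ft_force: [-0.3, 0.5, 0.1]
width: 0.0297
finger_force: 0.0
```

```bash
cat >> h.py <<'E'
def arc(th0,dth,n,Rr=80,z=275):
    "rows along the crank circle from handle clamp-angle th0 deg"
    T=[]
    for i in range(1,n+1):
        t=th0+dth*i; T.append((30+Rr*np.cos(np.radians(t)),-100+Rr*np.sin(np.radians(t)),z,t))
    s=env.observe(); p=np.array(s['eef_pos']); r=R.from_quat(s['tool_rot'])
    m=r.as_matrix(); print('now clamp',w2c(*p[:2]*1000).round(1),p[2].round(3),'a',round(np.degrees(np.arctan2(m[1,0],m[0,0])-yaw),1),'F',np.round(s['ft_force'],1),s['width'],s['finger_force'],'j7',s['joint_positions'][6])
    plan(*T)
E
python3 - <<'E'
from h import *
arc(22,6,10)
E
```

```text
now clamp [105.1 -69.6] 0.279 a 22.0 F [-0.3  0.5  0.1] 0.029714511349035536 0.0 j7 -1.363149360280945
(np.float64(100.63580742871416), np.float64(-62.44227497712873), 275, 28) [-0.15, -0.83, 0.41, 0.03, -0.12, -6.04]
(np.float64(96.32300580440332), np.float64(-55.264567722340246), 275, 34) [-0.28, -1.66, 0.41, 0.03, -0.12, -12.04]
(np.float64(91.28355544951825), np.float64(-48.57699122507686), 275, 40) [-0.5, -2.46, 0.41, 0.04, -0.12, -18.04]
(np.float64(85.57266963671978), np.float64(-42.45281597290791), 275, 46) [-0.8, -3.25, 0.41, 0.05, -0.12, -24.04]
(np.float64(79.25291802605267), np.float64(-36.95913971146224), 275, 52) [-1.18, -3.99, 0.4, 0.05, -0.11, -30.04]
(np.float64(72.39354113865639), np.float64(-32.156152307485925), 275, 58) [-1.64, -4.69, 0.4, 0.06, -0.11, -36.04]
(np.float64(65.0696917431262), np.float64(-28.09647629606664), 275, 64) [-2.16, -5.34, 0.4, 0.06, -0.11, -42.04]
(np.float64(57.3616114660535), np.float64(-24.824590337127333), 275, 70) [-2.76, -5.94, 0.4, 0.07, -0.11, -48.04]
(np.float64(49.35375164797341), np.float64(-22.376341897920284), 275, 76) [-3.41, -6.46, 0.4, 0.08, -0.1, -54.04]
(np.float64(41.133848076805236), np.float64(-20.778554500674375), 275, 82) [-4.11, -6.92, 0.4, 0.08, -0.1, -60.04]
```

>>> step_arm(commands=[[[-0.3,-0.1,-0.83,0.4,0,0,-6],[-0.3,-0.3,-1.66,0.4,0,0,-12],[-0.3,-0.5,-2.46,0.4,0,0,-18],[-0.3,-0.8,-3.25,0.4,0,0,-24],[-0.3,-1.18,-3.99,0.4,0,0,-30],[-0.3,-1.64,-4.69,0.4,0,0,-36],[-0.3,-2.16,-5.34,0.4,0,0,-42],[-0.3,-2.76,-5.94,0.4,0,0,-48],[-0.3,-3.41,-6.46,0.4,0,0,-54],[-0.3,-3.41,-6.46,0.4,0,0,-54]]])

```text
time: 13.03
eef_pos: [0.5783, 0.0921, 0.2746]
tool_rot: [0.804, 0.594, 0.0, -0.0]
ft_force: [-0.1, -0.8, 0.5]
width: 0.0299
finger_force: 0.0
```

```bash
python3 - <<'E'
from h import *
arc(76,6,9)
E
```

```text
now clamp [ 48.1 -22.1] 0.275 a 76.3 F [-0.1 -0.8  0.5] 0.029888264516186425 0.0 j7 -0.7277504890021403
(np.float64(41.133848076805236), np.float64(-20.778554500674375), 275, 82) [-0.04, -0.71, -0.04, 0.02, -0.03, -5.72]
(np.float64(32.791959736200084), np.float64(-20.048733838472344), 275, 88) [-0.17, -1.54, -0.04, 0.02, -0.03, -11.72]
(np.float64(24.419482100469974), np.float64(-20.19487597921406), 275, 94) [-0.38, -2.35, -0.04, 0.02, -0.03, -17.72]
(np.float64(16.108145786645576), np.float64(-21.215379759023364), 275, 100) [-0.68, -3.13, -0.04, 0.02, -0.02, -23.72]
(np.float64(7.949011534640075), np.float64(-23.09906432493449), 275, 106) [-1.05, -3.88, -0.04, 0.02, -0.02, -29.72]
(np.float64(0.031472526727036154), np.float64(-25.825291634657006), 275, 112) [-1.5, -4.58, -0.05, 0.02, -0.02, -35.72]
(np.float64(-7.557725022871274), np.float64(-29.364192571285855), 275, 118) [-2.03, -5.24, -0.05, 0.03, -0.02, -41.72]
(np.float64(-14.735432277659733), np.float64(-33.67699419559666), 275, 124) [-2.62, -5.83, -0.05, 0.03, -0.02, -47.72]
(np.float64(-21.423008774923147), np.float64(-38.71644455048176), 275, 130) [-3.27, -6.36, -0.05, 0.03, -0.02, -53.72]
```

>>> step_arm(commands=[[[-0.3,-0.04,-0.75,0,0,0,-5.7],[-0.3,-0.17,-1.54,0,0,0,-11.7],[-0.3,-0.38,-2.35,0,0,0,-17.7],[-0.3,-0.68,-3.13,0,0,0,-23.7],[-0.3,-1.05,-3.88,0,0,0,-29.7],[-0.3,-1.5,-4.58,0,0,0,-35.7],[-0.3,-2.03,-5.24,0,0,0,-41.7],[-0.3,-2.62,-5.83,0,0,0,-47.7],[-0.3,-3.27,-6.36,0,0,0,-53.7],[-0.3,-3.27,-6.36,0,0,0,-53.7]]])

```text
time: 13.87
eef_pos: [0.5091, 0.0793, 0.2745]
tool_rot: [0.451, 0.892, 0.001, 0.001]
ft_force: [4.9, 3.4, -3.4]
width: 0.0301
finger_force: 2.9
```

```bash
python3 - <<'E'
from h import *
arc(130,5,9)
E
```

```text
now clamp [-20.1 -38.9] 0.275 a 129.7 F [ 4.9  3.4 -3.4] 0.030069315654248287 2.881309390068054 j7 -0.028864927535008845
(np.float64(-26.568542494923797), np.float64(-43.431457505076196), 275, 135) [0.06, -0.78, -0.05, 0.17, 0.03, -5.27]
(np.float64(-31.283555449518232), np.float64(-48.57699122507684), 275, 140) [-0.03, -1.47, -0.05, 0.17, 0.04, -10.27]
(np.float64(-35.53216354311935), np.float64(-54.11388509191632), 275, 145) [-0.19, -2.16, -0.05, 0.17, 0.05, -15.27]
(np.float64(-39.2820323027551), np.float64(-60.00000000000001), 275, 150) [-0.4, -2.82, -0.06, 0.16, 0.05, -20.27]
(np.float64(-42.50462296293199), np.float64(-66.19053906074404), 275, 155) [-0.67, -3.46, -0.06, 0.16, 0.06, -25.27]
(np.float64(-45.17540966287267), np.float64(-72.63838853394648), 275, 160) [-0.99, -4.08, -0.06, 0.16, 0.07, -30.27]
(np.float64(-47.27406610312545), np.float64(-79.29447639179833), 275, 165) [-1.37, -4.67, -0.06, 0.16, 0.08, -35.27]
(np.float64(-48.784620240976636), np.float64(-86.10814578664558), 275, 170) [-1.8, -5.22, -0.06, 0.15, 0.08, -40.27]
(np.float64(-49.69557584733964), np.float64(-93.02754058018735), 275, 175) [-2.27, -5.73, -0.06, 0.15, 0.09, -45.27]
```

Spring resistance has begun, as expected. I'll continue more slowly.

>>> step_arm(commands=[[[-0.3,0,-0.78,0,0,0,-5.3],[-0.3,-0.03,-1.47,0,0,0,-10.3],[-0.3,-0.19,-2.16,0,0,0,-15.3],[-0.3,-0.4,-2.82,0,0,0,-20.3],[-0.3,-0.67,-3.46,0,0,0,-25.3],[-0.3,-0.99,-4.08,0,0,0,-30.3],[-0.3,-1.37,-4.67,0,0,0,-35.3],[-0.3,-1.37,-4.67,0,0,0,-35.3]]])

```text
time: 14.53
eef_pos: [0.481, 0.0418, 0.2747]
tool_rot: [0.16, 0.987, 0.002, 0.002]
ft_force: [4.3, 7.3, -0.8]
width: 0.0302
finger_force: 4.2
```

```bash
python3 - <<'E'
from h import *
arc(165,4,10)
E
```

```text
now clamp [-46. -78.] 0.275 a 164.9 F [ 4.3  7.3 -0.8] 0.03023757888314438 4.15540024638176 j7 0.5013275979907953
(np.float64(-48.530174675813115), np.float64(-84.7352803698764), 275, 169) [0.07, -0.72, -0.03, 0.3, 0.19, -4.08]
(np.float64(-49.40369213130576), np.float64(-90.2504525275882), 275, 173) [0.01, -1.27, -0.03, 0.29, 0.21, -8.08]
(np.float64(-49.890362780365905), np.float64(-95.8131235005645), 275, 177) [-0.09, -1.82, -0.04, 0.29, 0.22, -12.08]
(np.float64(-49.9878156125113), np.float64(-101.39619251498269), 275, 181) [-0.22, -2.36, -0.04, 0.28, 0.23, -16.08]
(np.float64(-49.69557584733964), np.float64(-106.97245941981264), 275, 185) [-0.4, -2.89, -0.04, 0.27, 0.24, -20.08]
(np.float64(-49.01506724761103), np.float64(-112.51475720321847), 275, 189) [-0.6, -3.41, -0.04, 0.26, 0.25, -24.08]
(np.float64(-47.949605182818814), np.float64(-117.9960843475092), 275, 193) [-0.85, -3.91, -0.05, 0.26, 0.26, -28.08]
(np.float64(-46.50438047704283), np.float64(-123.38973637781893), 275, 197) [-1.13, -4.39, -0.05, 0.25, 0.26, -32.08]
(np.float64(-44.68643411977614), np.float64(-128.66943596362404), 275, 201) [-1.44, -4.86, -0.05, 0.24, 0.27, -36.08]
(np.float64(-42.504622962932004), np.float64(-133.80946093925593), 275, 205) [-1.79, -5.3, -0.05, 0.23, 0.28, -40.08]
```

>>> step_arm(commands=[[[-0.3,0,-0.72,0,0,0,-4],[-0.3,0,-1.27,0,0,0,-8],[-0.3,-0.09,-1.82,0,0,0,-12],[-0.3,-0.15,-2.1,0,0,0,-14],[-0.3,-0.15,-2.1,0,0,0,-14]]])

```text
time: 14.95
eef_pos: [0.4756, 0.0206, 0.2746]
tool_rot: [0.041, 0.999, 0.001, 0.002]
ft_force: [3.1, 3.3, 1.4]
width: 0.0304
finger_force: 1.9
```

>>> step_arm(commands=[[[-0.3,0,-0.28,0,0,0,-2],[-0.3,-0.02,-0.56,0,0,0,-4],[-0.3,-0.02,-0.56,0,0,0,-4]]])

```text
time: 15.2
eef_pos: [0.4746, 0.0146, 0.2742]
tool_rot: [0.006, 1.0, 0.0, 0.001]
ft_force: [0.5, 2.1, 0.0]
width: 0.0297
finger_force: 0.9
```

>>> step_arm(commands=[[[-0.3,0,-0.28,0,0,0,-2],[-0.3,-0.02,-0.56,0,0,0,-4],[-0.3,-0.02,-0.56,0,0,0,-4]]])

```text
time: 15.45
eef_pos: [0.474, 0.0085, 0.2737]
tool_rot: [-0.029, 1.0, -0.0, -0.0]
ft_force: [-1.2, -0.8, -0.9]
width: 0.0301
finger_force: 0.0
```

```bash
python3 - <<'E'
from h import *
arc(187,4,6)
E
```

```text
now clamp [ -51.  -111.7] 0.274 a -173.3 F [-1.2 -0.8 -0.9] 0.030148678037009647 0.0 j7 0.8615561537045124
(np.float64(-48.530174675813115), np.float64(-115.26471963012358), 275, 191) [-0.21, -0.38, -0.13, -0.05, -0.05, -4.27]
(np.float64(-47.27406610312546), np.float64(-120.70552360820166), 275, 195) [-0.27, -0.94, -0.13, -0.05, -0.05, -8.27]
(np.float64(-45.641486047945335), np.float64(-126.04545235657254), 275, 199) [-0.37, -1.49, -0.13, -0.05, -0.05, -12.27]
(np.float64(-43.640388276195225), np.float64(-131.25849027914188), 275, 203) [-0.51, -2.03, -0.13, -0.05, -0.05, -16.27]
(np.float64(-41.28052193506943), np.float64(-136.31923997916374), 275, 207) [-0.68, -2.56, -0.13, -0.05, -0.06, -20.27]
(np.float64(-38.57338405616899), np.float64(-141.20304599280433), 275, 211) [-0.89, -3.08, -0.13, -0.04, -0.06, -24.27]
```

>>> step_arm(commands=[[[-0.3,-0.15,-0.2,-0.1,0,0,-2],[-0.3,-0.21,-0.5,-0.1,0,0,-5],[-0.3,-0.21,-0.5,-0.1,0,0,-5]]])

```text
time: 15.7
eef_pos: [0.4766, 0.0032, 0.2747]
tool_rot: [-0.073, 0.997, -0.001, -0.0]
ft_force: [2.3, -4.9, 1.2]
width: 0.0298
finger_force: 2.5
```

>>> step_arm(commands=[[[-0.3,0,-0.28,0,0,0,-2],[-0.3,-0.04,-0.56,0,0,0,-4],[-0.3,-0.04,-0.56,0,0,0,-4]]])

```text
time: 15.95
eef_pos: [0.4775, -0.0021, 0.2745]
tool_rot: [-0.108, 0.994, -0.001, -0.0]
ft_force: [1.2, -4.6, 0.1]
width: 0.0297
finger_force: 2.3
```

>>> step_arm(commands=[[[-0.3,0,-0.28,0,0,0,-2],[-0.3,-0.02,-0.56,0,0,0,-4],[-0.3,-0.02,-0.56,0,0,0,-4]]])

```text
time: 16.2
eef_pos: [0.4788, -0.0068, 0.2746]
tool_rot: [-0.143, 0.99, -0.0, -0.0]
ft_force: [0.2, 0.2, 0.2]
width: 0.0297
finger_force: 0.0
```

```bash
python3 - <<'E'
from h import *
arc(199,4,1)
f=grab('top'); cv2.imwrite('pics/t5.png',cv2.resize(f['img'][150:310,215:405],None,fx=4,fy=3.6,interpolation=cv2.INTER_CUBIC)[:,:,::-1])
E
```

```text
now clamp [ -45.4 -126.7] 0.275 a -160.2 F [0.2 0.2 0.2] 0.02973886004041878 0.0 j7 1.0806135628620985
(np.float64(-43.640388276195225), np.float64(-131.25849027914188), 275, 203) [-0.01, -0.49, -0.04, 0.0, -0.05, -3.22]
```

View pics/t5.png

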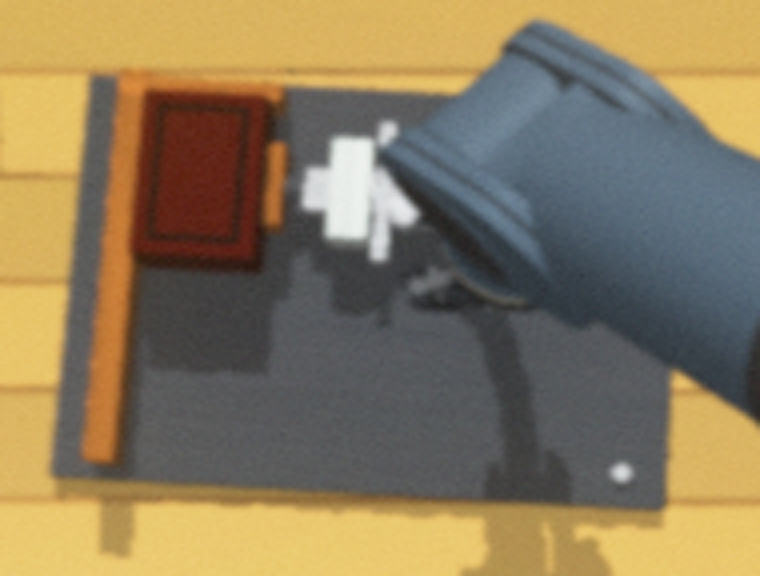

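The jaw (crop 277,185) is on the box, the follower has moved forward, and the force fell to zero near 199°, so it looks seated. I'll nudge forward to check for resistance.

>>> step_arm(commands=[[[-0.3,0,-0.28,0,0,0,-2],[-0.3,-0.04,-0.56,0,0,0,-4],[-0.3,-0.04,-0.56,0,0,0,-4]]])

```text
time: 16.5
eef_pos: [0.4804, -0.0105, 0.2748]
tool_rot: [-0.179, 0.984, 0.001, -0.0]
ft_force: [-3.5, 5.8, 2.7]
width: 0.03
finger_force: 2.8
```

>>> step_arm(commands=[[[-0.3,0,-0.14,0,0,0,-1],[-0.3,0,-0.28,0,0,0,-2],[-0.3,0,-0.28,0,0,0,-2]]])

```text
time: 16.75
eef_pos: [0.4813, -0.0124, 0.2748]
tool_rot: [-0.196, 0.981, 0.002, -0.0]
ft_force: [-4.0, 8.0, 1.8]
width: 0.0297
finger_force: 4.2
```

Resistance came back to about 9 N, so the crank is on the flat. I'll ease back, open and lift off.

>>> step_arm(commands=[[[-0.3,0,0.42,0,0,0,3],[-0.3,-0.03,0.7,0,0,0,5],[0.2,-0.03,0.7,0,0,0,5],[0.2,-0.03,0.7,0,0,0,5],[0.2,-0.03,0.7,0,0,0,5],[0.2,-0.03,0.7,-3,0,0,5],[0.2,-0.03,0.7,-6,0,0,5],[0.2,-0.03,0.7,-9,0,0,5],[0.2,-0.03,0.7,-12,0,0,5],[0.2,-0.03,0.7,-13,0,0,5]]])

```text
time: 17.58
eef_pos: [0.4801, -0.0073, 0.4083]
tool_rot: [-0.153, 0.988, -0.0, 0.002]
ft_force: [0.6, 0.2, -0.3]
width: 0.0514
finger_force: 0.0
```

>>> step_arm(commands=[[[0.2,2,-4,-3,0,0,0],[0.2,4,-8,-3,0,0,0],[0.2,6,-12,-3,0,0,0],[0.2,8,-16,-3,0,0,0],[0.2,8,-20,-3,0,0,0],[0.2,8,-24,-3,0,0,0],[0.2,8,-28,-3,0,0,0],[0.2,8,-28,-3,0,0,0]]])

```text
time: 18.25
eef_pos: [0.4875, -0.3063, 0.4331]
tool_rot: [-0.149, 0.989, -0.0, -0.001]
ft_force: [-0.5, -0.7, -0.4]
width: 0.0517
finger_force: 0.0
```

```bash
python3 - <<'E'
from h import *
s=env.observe();print(s['time'],s['eef_pos'],s['ft_force'])
a=cv2.resize(grab('top')['img'][150:310,215:405],None,fx=3,fy=3,interpolation=cv2.INTER_CUBIC)[:300,:400]
b=cv2.resize(grab('scene')['img'][190:350,250:450],None,fx=3,fy=3,interpolation=cv2.INTER_CUBIC)[120:420,:][:300,:]
cv2.imwrite('pics/fin.png',cv2.resize(np.hstack([a,b[:,:600]]),(800,int(300*800/(400+600)) ))[:,:,::-1])
E
```

```text
18.25 [ 0.48746266 -0.3062978   0.4330662 ] [-0.48375672 -0.72787038 -0.43649287]
```

View pics/fin.png

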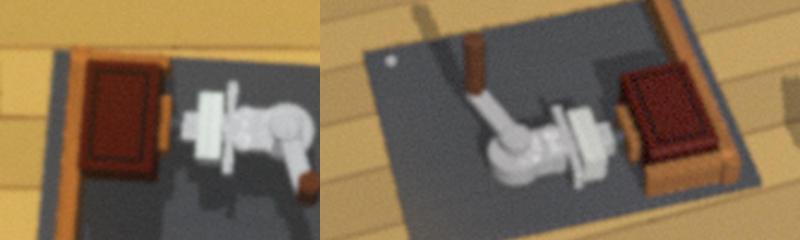

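Both views show the lobe square on the follower (left 235,125), the jaw on the box and the box flush in the corner, all holding without the arm.

```bash
python3 -c "
from bench import env
print(env.hand_in())"
```

```text
the job is handed in; nothing more can be done
None
```

The box is home in the corner and the jaw held on it with the cam on its flat after I let go of the handle; the job was handed in at about 18 s, and no verdict came back.

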